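# Open the swing clamp and hold the offset lever level over its jig

## Robot

A 6-joint arm with a two-finger parallel gripper is mounted at the origin on a cart in front of the work surface, level with it; the furniture and walls round the work are solid. World frame = base frame: x ahead of the robot, y to its left, z up, the work surface at z = 0. Lengths are in m, angles in degrees, forces in N, time in s.
With the tool pointing down it reaches from about 0.35 to 0.875 m from the base axis. Payload 4.2 kg.
Tool frame: the origin (TCP) lies at the very end of the fingers, on their centre line; the grasp point (between the pads) lies 19 mm behind it; z points along the fingers, y is the line along which they close (so a half turn about z gives the same grasp; the last joint's range is limited). The gripper opens to 87 mm and grips with 3 to 60 N. Pads are 19 mm wide; open, the fingers measure 117 mm over their backs; the gripper's body (75 mm by 190 mm) begins 51 mm behind the grasp point.
Start: joints at [78.53, 22.042, 0.453, 0, -68.411, -14.817], TCP at [0.277, 0.56, 0.223] pointing down, gripper open.
Joint ranges: [-179.83, 179.83], [-69.29, 118.12], [-61.27, 80.66], [-181.25, 117.63], [-171.15, -9.14], [-177.46, 177.46]. Speed limits (degrees/s): [159.86, 159.86, 180, 180, 180, 180].

## Interface

Orientations are given as a 3x3 rotation matrix whose columns are the frame's x, y, z axes.
In Python, from station import monitor, cams, ticket gives the robot as it stands.
- The arm moves only by the tool drive_tool, never from a script. Its argument "moves" is a list of rows, each an object with "delta_pos": the shift along the tool's x, y, z in mm, a list of three; "turn": the turn about the tool's z in rad; "claw": the opening, from 0 (shut) to 1 (fully open). A call has 1 to 12 rows; each row shifts and turns the commanded pose from where the row before left it, along the tool's axes as they then stand; what a row does not reach is not made up. A row lasts 1/8 s, in which the tool goes at most 62.5 mm and 10.7 degrees, less where a joint would pass 70% of its speed; a pose out of reach is approached as far as the arm can. A call is refused whole if a number of a shift passes 62.5 or a number of a turn 0.188, either way. A call with a gripper value outside its range is refused whole. The fingers move at their own pace and stop on an object; the grip force is fixed at half the most. Time passes only in rows, so rows that do not move let the fingers close. It gives the time, the measured TCP pose, the force, the opening and the grip force at its end, in the units of the state.
- monitor.sense(): the state, without advancing time (a new reading comes with each control period).
- cams.capture(name): name is "scene" or "top"; returns a dict with "color" (400x640x3 uint8, red, green, blue), "range_z" (400x640 float32, m along the optical axis (not along the pixel's ray), 0 where there is no reading), "vertical_fov" (degrees; the focal length in pixels is half the picture's height over the tangent of half this angle, whatever the lens; pixels are square), "cx", "cy" (the principal point, pixels), "extrinsics" (4x4, takes a point from camera to world coordinates). Camera axes: x right, y down, z forward; pixel columns grow to the right and rows downward; lengths in m; the calibration is good to about 2 mm. A picture is of the moment at which its call begins.
- ticket.finish_job(): hands the job in; it is judged then, once.
The state is a dict: "time_s": time; "joints": joint angles; "joint_velocities": joint speeds; "effort": joint torques, N m; "tcp_pos": TCP position; "ee_rot": TCP orientation; "wrist_force": force on the tool from outside, world axes, zero at the start; "moment": the same for the moment, N m; "gripper_width": opening from 0.0 (shut) to 1.0 (fully open); "gripper_force": force on a finger pad.
Only numpy, scipy, OpenCV 4.12 (cv2) and the standard library are available. Lean on these libraries where they do the work, as an engineer would, in place of code of your own. Each camera call takes 0.05 s, during which the arm holds its last target. There are 200 camera calls.

## Task

First swing the handle of the assembly jig's clamp a quarter turn to its open stop. Then pick up the offset lever at its balance point, with the gripper across the bar beside the heavy boss, and hold it level and still, right way up, over its place in the jig: boss straight above the thick locating pin, eye straight above the thin one, with about 10 cm of air between the lever and the seats. Finish while still holding it there, ready to be lowered; leave the clamp open and everything else on the bench undisturbed.

Things in the scene. Friction and masses are not known exactly. Their poses are not given: they have to be found in the camera images.
- clamp (a joint): angle of the jig's swing clamp about its upright pivot: 0 = closed (clamp arm across the seat line, handle on the side of the base away from the seats), 1.571 = open stop (arm and handle parallel to the seat line, handle pointing to the thick-pin end). Opening turns clockwise seen from above. It stays where it is left; about 0.12 N m turns it (1.5 N at the grip). It starts closed or up to 0.3 rad open.
- clamp_grip (a point): middle of the black upright grip on the end of the clamp handle: a round post 16 mm in diameter and 47 mm tall, this point 102 mm above the table, its top at 123 mm. Below it is the handle rod, 10 mm thick, top at 77 mm. It circles clamp_hinge at a radius of 85 mm.
- clamp_hinge (a point): point on the clamp's vertical pivot axis, at the height of the grip (102 mm above the table). The clamp's hub and arm are up to 84 mm above the table. Axes as jig.
- jig: assembly jig fixed to the table: a bright aluminium base 230 x 110 x 16 mm with two round steel seats 180 mm apart, each with a pin, and a swing clamp. Origin at the centre of its underside on the table; x runs along the seat line from the thick pin to the thin pin, y points from the clamp pivot towards the seat line (the seat line is at y = +20 mm, the pivot at x = 0, y = -30 mm), z up.
- jig_pin (a point): centre of the larger seat's top face, 26 mm above the table, at the foot of the thick locating pin (15 mm diameter, 22 mm tall) for the lever's boss
- jig_rest (a point): centre of the smaller seat's top face, 26 mm above the table, at the foot of the thin pin (8 mm diameter, 15 mm tall) for the lever's eye
- lever: the offset lever, a loose dark steel part of 0.3 to 0.65 kg lying on the table, 219 mm long over all and 50 mm tall: a heavy round boss 50 mm in diameter (18 mm bore) at the -x end, a small round eye 28 mm in diameter (10 mm bore) at the +x end, 180 mm between the bores, joined by a straight bar 20 mm wide and 24 mm high whose underside is 13 mm above the lever's underside. Origin midway between the two bores at the underside; x from boss to eye, z up.
- lever_balance (a point): the lever's balance point (centre of mass), inside the bar half-way up, 25 mm above the lever's underside and 55 mm from the boss axis towards the eye; axes as lever
- lever_boss (a point): centre of the boss on the axis of its bore, 25 mm above the lever's underside
- lever_eye (a point): centre of the eye on the axis of its bore, 25 mm above the lever's underside
- brush: bystander: wooden brush 204 x 39 x 18 mm; origin at its underside's centre
- loose_wheel: bystander: black caster wheel lying flat, 68 mm diameter, 17 mm tall; origin at its underside's centre

How it is judged:
By the outcome, as a careful person would: the job done as asked, in the order asked, and still so for the second after the job is handed in, while the arm keeps its last pose, push and grip.
It also fails if it takes over 58 s, if anything falls off the work surface, if the arm or the gripper's body presses on something with over 40 N, if the wrist force passes 120 N, or if a joint passes its speed limit or range.

## Working session

There is one attempt and no reset: what is moved stays moved. The work goes in short steps, Python scripts to look and compute and a tool call to move; the robot and the scene stay as the last step left them, time stands still between calls to the robot, and variables do not carry over. Pictures are saved under pics/ and viewed, at most 10 in all, crops included, and the job is handed in when it is done.

Besides the shell and the picture viewer there is one more tool, called as name(argument=value, ...), one argument or row to a line, values as JSON. drive_tool: Moves the arm, as the interface text tells. Its arguments: {"type":"object","properties":{"moves":{"type":"array","items":{"type":"object","properties":{"delta_pos":{"type":"array","items":{"type":"number"}},"turn":{"type":"number"},"claw":{"type":"number"}}}}},"required":["moves"]}

```bash
mkdir -p pics; cat > h.py <<'E'
import numpy as np, cv2
from station import monitor, cams, ticket
def cap(n):
    c=cams.capture(n); c['f']=c['color'].shape[0]/2/np.tan(np.radians(c['vertical_fov'])/2); return c
def ray(c,u,v,z):
    E=c['extrinsics']; d=E[:3,:3]@np.array([(u-c['cx'])/c['f'],(v-c['cy'])/c['f'],1.]); o=E[:3,3]
    return o+d*(z-o[2])/d[2]
def cloud(c):
    v,u=np.mgrid[:400,:640]; Z=c['range_z']
    P=np.stack([(u-c['cx'])/c['f']*Z,(v-c['cy'])/c['f']*Z,Z],-1)
    W=P@c['extrinsics'][:3,:3].T+c['extrinsics'][:3,3]; W[Z==0]=np.nan; return W
def save(c,n): cv2.imwrite('pics/'+n,cv2.cvtColor(c['color'],cv2.COLOR_RGB2BGR))
E
python3 - <<'E'
from h import *
for n in('scene','top'):
    c=cap(n); save(c,n+'0.png'); np.savez(n+'0.npz',**c); print(n,c['f'],c['cx'],c['cy'],c['extrinsics'].round(3).tolist())
s=monitor.sense(); print(s)
E
```

```text
scene 485.7625544172992 323.409766317332 196.57112695392948 [[0.881, -0.333, 0.337, 0.134], [-0.474, -0.615, 0.63, -0.671], [-0.002, -0.714, -0.7, 0.909], [0.0, 0.0, 0.0, 1.0]]
top 477.2724061162824 316.4931898608741 199.22059917927564 [[0.016, -0.998, 0.064, 0.478], [-1.0, -0.016, 0.003, 0.088], [-0.002, -0.064, -0.998, 1.333], [0.0, 0.0, 0.0, 1.0]]
{'time_s': 0.1, 'joints': array([ 7.85302682e+01,  2.20870360e+01,  3.88050940e-01, -2.37715696e-02,
       -6.84135521e+01, -1.48161714e+01]), 'joint_velocities': array([ 0.03706742, -0.26809623,  0.15340565,  0.10135842, -0.00093868,
       -0.00061022]), 'effort': array([-3.59385012e-04, -3.91690671e+01,  1.87933463e+01,  4.23186690e+00,
        1.34119522e-02, -7.93192362e-05]), 'tcp_pos': array([0.2765378 , 0.55988649, 0.22156887]), 'ee_rot': array([[ 8.96527689e-01, -4.42987035e-01, -7.68653279e-04],
       [-4.42987682e-01, -8.96525793e-01, -1.84817543e-03],
       [ 1.29600260e-04,  1.99744438e-03, -9.99997997e-01]]), 'wrist_force': array([-0.24622265, -0.21375263, -0.15673241]), 'moment': array([-0.0062666 , -0.0072729 ,  0.04992653]), 'gripper_force': 0.0, 'gripper_width': 1.0015590575576543}
```

View pics/top0.png

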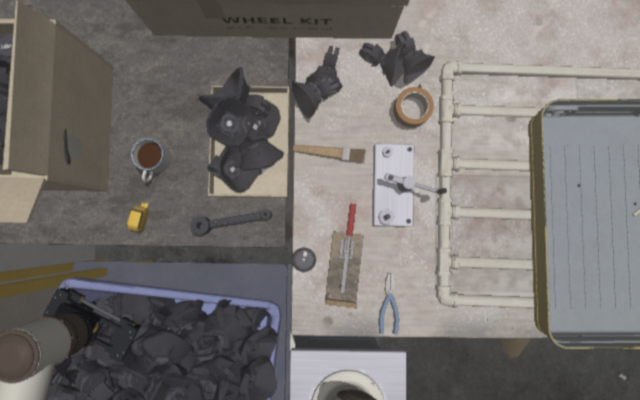

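View pics/scene0.png

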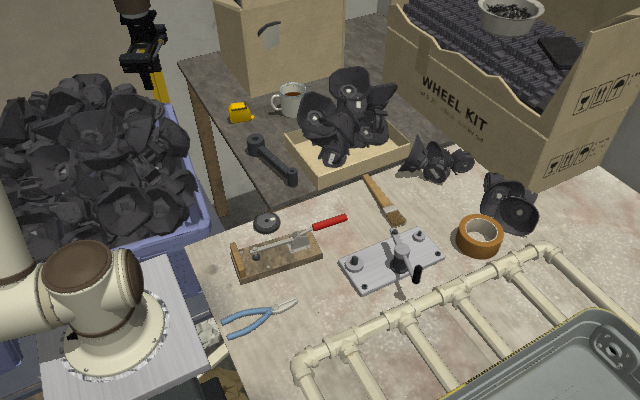

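The top view shows the lever with its boss at about (202,225) and eye at (265,213). The jig seats are at about (387,153) and (387,215), the clamp hub at (398,184) and the grip at (443,190), close to the pipe rack at column 447. I'll zoom in and measure.

```bash
python3 - <<'E'
from h import *
def ld(n): return dict(np.load(n+'0.npz'))
t=ld('top'); s=ld('scene')
a=cv2.resize(t['color'][135:240,360:460],None,fx=4,fy=4,interpolation=cv2.INTER_CUBIC)
b=cv2.resize(t['color'][195:245,180:280],None,fx=4,fy=4,interpolation=cv2.INTER_CUBIC)
d=cv2.resize(s['color'][220:305,330:455],None,fx=5,fy=5,interpolation=cv2.INTER_CUBIC)[:, :]
im=np.zeros((420+200,400,3),np.uint8); im[:420]=a; im[420:]=b
im=im[:600]
cv2.imwrite('pics/zt.png',im[...,::-1]); cv2.imwrite('pics/zs.png',d[...,::-1])
W=cloud(t)
z=lambda u,v:W[v,u].round(3)
for n,(u,v) in dict(boss=(196,227),bar=(235,219),eye=(265,215),tabL=(235,235),pipe=(447,190),pipe2=(490,212),pipe0=(490,165),grip=(442,190),box=(265,180),mug=(147,150),base=(380,185),tbl=(425,215)).items(): print(n,z(u,v))
E
```

```text
boss [0.48  0.415 0.044]
bar [0.504 0.313 0.028]
eye [ 0.517  0.235 -0.004]
tabL [ 0.46   0.317 -0.001]
pipe [ 0.592 -0.264  0.036]
pipe2 [ 0.534 -0.382  0.033]
pipe0 [ 0.662 -0.382  0.036]
grip [ 0.584 -0.228  0.122]
box [0.615 0.236 0.003]
mug [0.687 0.553 0.048]
base [ 0.605 -0.084  0.013]
tbl [ 0.524 -0.212  0.002]
```

View pics/zt.png

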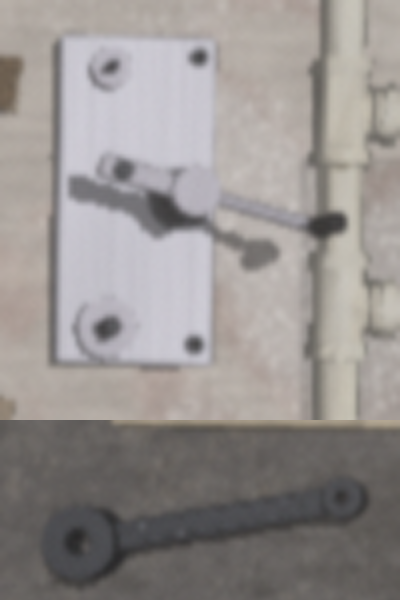

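View pics/zs.png

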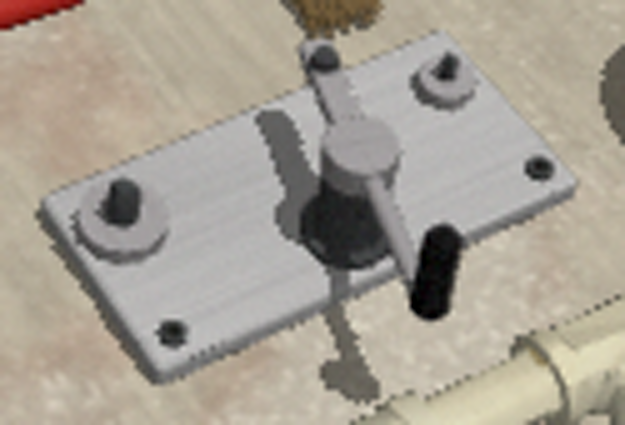

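The zooms show the thick pin's seat at about (386,217) in the top view, at the end nearer the robot, and the thin pin's at (387,152). The clamp is slightly open, with the grip top near (444,190). The lever's bores are at (199,225) and (266,214).

```bash
python3 - <<'E'
from h import *
def ld(n): return dict(np.load(n+'0.npz'))
t=ld('top'); s=ld('scene')
R=lambda c,u,v,z:ray(c,u,v,z)[:2].round(4)
print('thick',R(t,386.25,217,.026),R(s,354.7,264,.026)); print('thin',R(t,387.2,152,.026),R(s,419,236.4,.026))
print('grip',R(t,444.5,190.3,.123),R(s,418.2,266.2,.123)); print('hub',R(t,408.8,182.7,.084),R(s,402.4,249.5,.084))
hsv=cv2.cvtColor(t['color'],cv2.COLOR_RGB2HSV)[140:230,370:418]
m=((hsv[...,1]<28)&(hsv[...,2]>150)).astype(np.uint8); m=cv2.morphologyEx(m,cv2.MORPH_OPEN,np.ones((3,3)))
c=max(cv2.findContours(m,0,2)[0],key=cv2.contourArea)
r=cv2.minAreaRect(cv2.convexHull(c)); P=np.array([R(t,x+370,y+140,.016) for x,y in cv2.boxPoints(r)])
print('rect',P.tolist(),P.mean(0),np.linalg.norm(P[1]-P[0]),np.linalg.norm(P[2]-P[1]))
# lever: dark mask both views
for c,(u0,u1,v0,v1),n in((t,(185,278,203,240),'top'),(s,(240,305,125,190),'scene')):
    g=cv2.cvtColor(c['color'],cv2.COLOR_RGB2GRAY); W=cloud(c); sub=W[v0:v1,u0:u1].reshape(-1,3); k=(sub[:,2]>.018)&(sub[:,2]<.07); 
    p=sub[k]; 
    print(n,k.sum(),'hist z',np.histogram(p[:,2],bins=[.018,.025,.03,.035,.04,.045,.05,.055,.07])[0])
    q=p[(p[:,2]>.03)][:,:2].astype(np.float32); mu=q.mean(0); vx=np.linalg.svd(q-mu,full_matrices=0)[2][0]; 
    if vx[1]>0: vx=-vx
    x=(q-mu)@vx; print(mu,vx,'ends',mu+vx*x.min(),mu+vx*x.max(),np.ptp(x))
print('top bores',R(t,198.9,225.3,.05),R(t,265.8,214.2,.05))
d=cv2.resize(s['color'][125:195,235:310],None,fx=6,fy=6,interpolation=cv2.INTER_CUBIC); cv2.imwrite('pics/zl.png',d[...,::-1])
E
```

```text
thick [ 0.5159 -0.1005] [ 0.5181 -0.1034]
thin [ 0.6953 -0.102 ] [ 0.696  -0.1056]
grip [ 0.5833 -0.2341] [ 0.5855 -0.2314]
hub [ 0.6052 -0.1508] [ 0.6047 -0.1562]
rect [[0.73, -0.0553], [0.732, -0.1862], [0.5424, -0.1866], [0.5403, -0.0569]] [ 0.636175 -0.12125 ] 0.13091527794722815 0.18960042194045876
top 763 hist z [ 20  37 175 198  81 195  55   2]
[0.49743176 0.33745247] [ 0.18422537 -0.98288405] ends [0.48007786 0.43003944] [0.5202875  0.21551165] 0.21826357
scene 1122 hist z [143 110 141 262 120 177 165   4]
[0.5257896  0.33459842] [ 0.11392385 -0.9934895 ] ends [0.51426023 0.43514237] [0.53923905 0.21731088] 0.21925896
top bores [0.485  0.4056] [0.5176 0.2267]
```

View pics/zl.png

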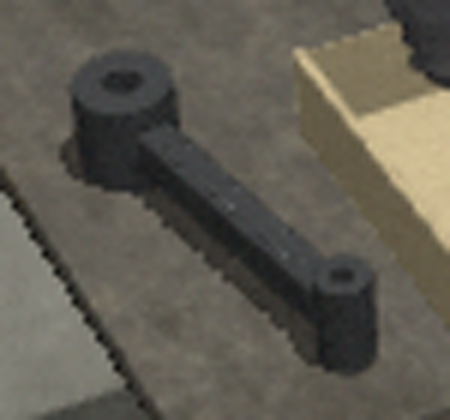

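```bash
python3 - <<'E'
from h import *
def ld(n): return dict(np.load(n+'0.npz'))
t=ld('top'); s=ld('scene')
R=lambda c,u,v,z:ray(c,u,v,z)[:2].round(4)
print('scene bores',R(s,255.7,139.2,.05),R(s,292.3,170.5,.05))
for c in(t,s):
    P=cloud(c).reshape(-1,3); P=P[~np.isnan(P[:,0])]
    for x in np.arange(.40,.66,.02):
        print(round(x,2),[ (lambda k: round(float(np.percentile(P[k,2],98)),2) if k.sum()>3 else None)((abs(P[:,0]-x-.01)<.01)&(abs(P[:,1]-y-.01)<.01)) for y in np.arange(.22,.46,.02)])
    print()
E
```

```text
scene bores [0.4884 0.402 ] [0.5219 0.2292]
0.4 [-0.79, None, None, None, None, None, None, None, None, None, None, None]
0.42 [0.0, 0.0, 0.0, 0.0, 0.0, 0.0, 0.0, 0.0, 0.0, 0.0, 0.0, 0.0]
0.44 [0.0, 0.0, 0.0, 0.0, 0.0, 0.0, 0.0, 0.0, 0.0, 0.0, 0.01, 0.0]
0.46 [0.0, 0.0, 0.0, 0.0, 0.0, 0.0, 0.0, 0.0, 0.05, 0.05, 0.05, 0.0]
0.48 [0.0, 0.0, 0.03, 0.04, 0.04, 0.04, 0.04, 0.04, 0.05, 0.05, 0.05, 0.0]
0.5 [0.05, 0.04, 0.04, 0.04, 0.04, 0.04, 0.04, 0.04, 0.05, 0.05, 0.05, 0.0]
0.52 [0.05, 0.05, 0.04, 0.0, 0.0, 0.0, 0.0, 0.0, 0.0, 0.0, 0.0, 0.0]
0.54 [0.0, 0.0, 0.0, 0.0, 0.0, 0.0, 0.0, 0.0, 0.0, 0.0, 0.0, 0.0]
0.56 [0.05, 0.05, 0.15, 0.17, 0.17, 0.05, 0.05, 0.05, 0.05, 0.0, 0.0, 0.0]
0.58 [0.01, 0.14, 0.14, 0.16, 0.2, 0.19, 0.01, 0.01, 0.05, 0.0, 0.0, 0.0]
0.6 [0.0, 0.13, 0.13, 0.13, 0.2, 0.21, 0.1, 0.07, 0.05, 0.0, 0.0, 0.0]
0.62 [0.18, 0.17, 0.16, 0.14, 0.15, 0.21, 0.13, 0.13, 0.05, 0.0, 0.0, 0.0]
0.64 [0.18, 0.17, 0.17, 0.14, 0.2, 0.2, 0.13, 0.12, 0.05, 0.0, 0.0, 0.0]

0.4 [None, None, None, None, None, None, None, None, None, None, None, None]
0.42 [0.0, 0.0, 0.0, 0.0, 0.0, 0.0, 0.0, 0.0, 0.0, 0.0, 0.0, 0.0]
0.44 [0.0, 0.0, 0.0, 0.0, 0.0, 0.0, 0.0, 0.0, 0.0, 0.01, 0.0, 0.0]
0.46 [0.0, 0.0, 0.0, 0.0, 0.0, 0.01, 0.0, 0.03, 0.05, 0.05, 0.05, 0.0]
0.48 [0.0, 0.0, 0.0, 0.03, 0.04, 0.04, 0.04, 0.04, 0.05, 0.05, 0.05, None]
0.5 [0.05, 0.05, 0.04, 0.04, 0.04, 0.04, 0.04, 0.04, 0.05, 0.05, None, None]
0.52 [0.05, 0.05, 0.04, None, None, 0.0, 0.0, 0.0, 0.0, 0.0, 0.0, 0.0]
0.54 [0.0, 0.0, 0.0, 0.0, 0.0, 0.0, 0.0, 0.01, 0.0, 0.0, 0.0, 0.0]
0.56 [0.05, 0.05, 0.15, 0.17, 0.17, 0.05, 0.06, 0.05, 0.05, 0.0, 0.0, 0.0]
0.58 [None, 0.14, 0.14, 0.17, 0.19, 0.2, None, 0.04, 0.05, None, 0.0, 0.0]
0.6 [0.08, 0.14, 0.13, 0.13, 0.2, 0.21, 0.01, 0.03, 0.05, None, None, 0.01]
0.62 [0.18, 0.17, 0.16, 0.15, 0.15, 0.21, 0.01, 0.03, 0.05, None, None, 0.0]
0.64 [0.18, 0.17, 0.16, 0.13, 0.2, 0.2, 0.01, 0.01, 0.01, None, None, 0.0]
```

```bash
python3 - <<'E'
from h import *
def ld(n): return dict(np.load(n+'0.npz'))
t=ld('top'); s=ld('scene'); st=monitor.sense()
P=np.vstack([cloud(c).reshape(-1,3) for c in(t,s)]); P=P[~np.isnan(P[:,0])]
L=(P-st['tcp_pos'])@st['ee_rot']
for a,b in((-.09,-.06),(-.12,-.09),(-.16,-.12),(-.22,-.16)):
    k=(abs(L[:,0])<.06)&(abs(L[:,1])<.13)&(L[:,2]>a)&(L[:,2]<b); 
    print(a,b,k.sum(),np.percentile(L[k],[1,99],axis=0).round(3)[:,:2].tolist() if k.sum() else '')
d=np.array([.185,-.983]); n=np.array([.983,.185]); B=np.array([.4969,.3497])
q=P[P[:,2]>.065]; al=(q[:,:2]-B)@d; ac=(q[:,:2]-B)@n
for w in (-.06,-.05,-.0375,-.03,-.02,-.01,0,.01,.02,.03): 
    k=(al>w)&(al<w+.01)&(ac>-.15)&(ac<.15); print(w,k.sum(),np.sort(ac[k])[:4].round(3))
E
```

```text
-0.09 -0.06 757 [[-0.035, -0.083], [0.038, 0.09]]
-0.12 -0.09 2555 [[-0.036, -0.091], [0.037, 0.097]]
-0.16 -0.12 470 [[-0.022, -0.047], [0.035, 0.02]]
-0.22 -0.16 1453 [[-0.033, -0.046], [0.039, 0.042]]
-0.06 0 []
-0.05 0 []
-0.0375 0 []
-0.03 0 []
-0.02 0 []
-0.01 5 [0.133 0.136 0.138 0.14 ]
0 26 [0.122 0.123 0.125 0.125]
0.01 52 [0.113 0.114 0.115 0.116]
0.02 39 [0.109 0.113 0.116 0.118]
0.03 3 [0.099 0.101 0.119]
```

drive_tool(
  moves=[
    {"delta_pos": [37, 34, 0], "turn": 0, "claw": 0.5},
    {"delta_pos": [37, 34, 0], "turn": 0, "claw": 0.5},
    {"delta_pos": [37, 34, 0], "turn": 0, "claw": 0.5},
    {"delta_pos": [37, 34, 0], "turn": 0, "claw": 0.5},
    {"delta_pos": [37, 34, 0], "turn": 0, "claw": 0.5},
    {"delta_pos": [37, 34, 0], "turn": 0, "claw": 0.5},
    {"delta_pos": [37, 34, 0], "turn": 0, "claw": 0.5},
    {"delta_pos": [37, 34, 0], "turn": 0, "claw": 0.5},
    {"delta_pos": [37, 34, 0], "turn": 0, "claw": 0.5},
    {"delta_pos": [37, 34, 0], "turn": 0, "claw": 0.5},
    {"delta_pos": [37, 34, 0], "turn": 0, "claw": 0.5},
    {"delta_pos": [37, 34, 0], "turn": 0, "claw": 0.5},
  ],
)

```text
time_s: 1.6
tcp_pos: [0.4943, -0.0037, 0.2224]
ee_rot: [[0.897, -0.443, -0.0], [-0.443, -0.897, 0.0], [-0.0, 0.0, -1.0]]
wrist_force: [-0.3, 0.7, -0.6]
gripper_width: 0.498
gripper_force: 0.0
```

drive_tool(
  moves=[
    {"delta_pos": [37, 34, 0], "turn": 0, "claw": 0.5},
    {"delta_pos": [37, 34, 0], "turn": 0, "claw": 0.5},
    {"delta_pos": [37, 34, 0], "turn": 0, "claw": 0.5},
    {"delta_pos": [37, 34, 0], "turn": 0, "claw": 0.5},
    {"delta_pos": [0, 0, 0], "turn": 0.172, "claw": 0.5},
    {"delta_pos": [0, 0, 0], "turn": 0.172, "claw": 0.5},
    {"delta_pos": [0, 0, 0], "turn": 0.172, "claw": 0.5},
    {"delta_pos": [0, 0, 0], "turn": 0.172, "claw": 0.5},
    {"delta_pos": [0, 0, 0], "turn": 0.172, "claw": 0.5},
    {"delta_pos": [0, 0, 0], "turn": 0.172, "claw": 0.5},
    {"delta_pos": [0, 0, 0], "turn": 0.172, "claw": 0.5},
    {"delta_pos": [0, 0, 0], "turn": 0.172, "claw": 0.5},
  ],
)

```text
time_s: 3.1
tcp_pos: [0.5663, -0.1895, 0.222]
ee_rot: [[-0.267, -0.964, -0.001], [-0.964, 0.267, 0.0], [-0.0, 0.001, -1.0]]
wrist_force: [-0.2, 0.9, 0.5]
gripper_width: 0.504
gripper_force: 0.0
```

```bash
cat >> h.py <<'E'
def rel(p,yaw_x=None):
    s=monitor.sense(); d=np.array(p)-s['tcp_pos']; R=s['ee_rot']; yaw=np.arctan2(R[1,0],R[0,0])
    print('t',round(s['time_s'],2),'tcp',s['tcp_pos'].round(4),'yaw',np.degrees(yaw).round(2),'tool shift mm',(d@R*1000).round(1))
    if yaw_x is not None: print('turn',((yaw-np.radians(yaw_x)+np.pi)%(2*np.pi)-np.pi).round(3))
    print('F',s['wrist_force'].round(1),'w',s['gripper_width'].round(3),s['gripper_force'],'j',s['joints'].round(1)); return s
E
python3 -c "
from h import *
rel([.5845,-.233,.086],-105.4)"
```

```text
t 3.1 tcp [ 0.5663 -0.1895  0.222 ] yaw -105.46 tool shift mm [ 37.1 -29.3 135.9]
turn -0.001Traceback (most recent call last):
  File "<string>", line 3, in <module>
    rel([.5845,-.233,.086],-105.4)
    ~~~^^^^^^^^^^^^^^^^^^^^^^^^^^^
  File "h.py", line 17, in rel
    print('F',s['wrist_force'].round(1),'w',s['gripper_width'].round(3),s['gripper_force'],'j',s['joints'].round(1)); return s
                                            ^^^^^^^^^^^^^^^^^^^^^^^^
AttributeError: 'float' object has no attribute 'round'
```

drive_tool(
  moves=[
    {"delta_pos": [37, -29, 0], "turn": 0, "claw": 0.5},
    {"delta_pos": [0, 0, 40], "turn": 0, "claw": 0.5},
    {"delta_pos": [0, 0, 40], "turn": 0, "claw": 0.5},
    {"delta_pos": [0, 0, 20], "turn": 0, "claw": 0.5},
    {"delta_pos": [0, 0, 15], "turn": 0, "claw": 0.5},
    {"delta_pos": [0, 0, 11], "turn": 0, "claw": 0.5},
    {"delta_pos": [0, 0, 9], "turn": 0, "claw": 0.5},
    {"delta_pos": [0, 0, 0], "turn": 0, "claw": 0.3},
    {"delta_pos": [0, 0, 0], "turn": 0, "claw": 0.3},
  ],
)

```text
time_s: 4.22
tcp_pos: [0.5854, -0.233, 0.0882]
ee_rot: [[-0.261, -0.965, 0.001], [-0.965, 0.261, -0.0], [0.0, -0.001, -1.0]]
wrist_force: [0.5, 0.8, -0.4]
gripper_width: 0.359
gripper_force: 0.0
```

```bash
sed -i "s/s\['gripper_width'\].round(3)/round(s['gripper_width'],3)/" h.py; python3 -c "
from h import *
rel([.5845,-.233,.086],-105.4)
c=cap('scene'); s=c['color'][200:320,330:490]; cv2.imwrite('pics/g1.png',cv2.resize(s,None,fx=4,fy=4)[...,::-1])"
```

```text
t 4.22 tcp [ 0.5854 -0.233   0.0882] yaw -105.11 tool shift mm [0.3 0.9 2.2]
turn 0.005
F [ 0.5  0.8 -0.4] w 0.359 0.0 j [ -7.   29.2  -8.6   0.  -52.1  -8.1]
```

View pics/g1.png

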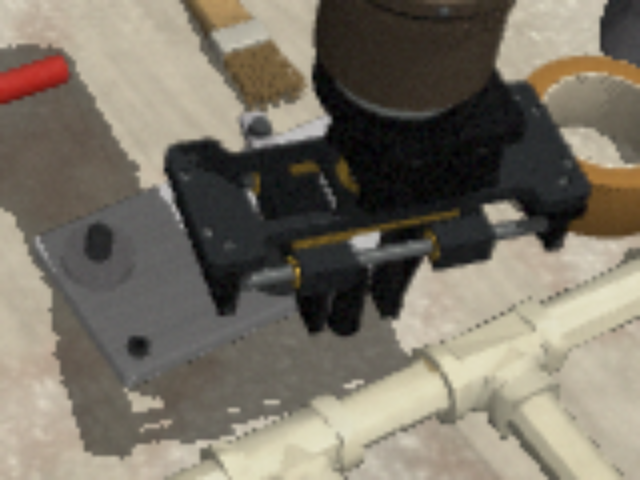

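drive_tool(
  moves=[
    {"delta_pos": [-1, 12.7, 0], "turn": 0.15, "claw": 0.3},
    {"delta_pos": [-1, 12.7, 0], "turn": 0.15, "claw": 0.3},
    {"delta_pos": [-1, 12.7, 0], "turn": 0.15, "claw": 0.3},
    {"delta_pos": [-1, 12.7, 0], "turn": 0.15, "claw": 0.3},
    {"delta_pos": [-1, 12.7, 0], "turn": 0.15, "claw": 0.3},
    {"delta_pos": [-1, 12.7, 0], "turn": 0.15, "claw": 0.3},
    {"delta_pos": [-1, 12.7, 0], "turn": 0.15, "claw": 0.3},
    {"delta_pos": [-1, 12.7, 0], "turn": 0.15, "claw": 0.3},
    {"delta_pos": [0, 6, 0], "turn": 0.07, "claw": 0.3},
    {"delta_pos": [0, 0, 0], "turn": 0, "claw": 0.3},
  ],
)

```text
time_s: 5.52
tcp_pos: [0.5227, -0.1534, 0.0883]
ee_rot: [[-0.999, -0.038, 0.002], [-0.038, 0.999, -0.0], [-0.002, -0.0, -1.0]]
wrist_force: [-0.0, 0.2, -0.0]
gripper_width: 0.3
gripper_force: 0.0
```

```bash
python3 -c "
from h import *
rel([.521,-.153,.086],180)"
```

```text
t 5.53 tcp [ 0.5227 -0.1534  0.0883] yaw -177.8 tool shift mm [1.7 0.5 2.3]
turn 0.038
F [-0.   0.2 -0. ] w 0.3 0.0 j [  0.7  22.2 -21.1   0.  -46.7 -88.5]
```

drive_tool(
  moves=[
    {"delta_pos": [0, 2, 0], "turn": 0.03, "claw": 0.3},
    {"delta_pos": [0, 2, 0], "turn": 0, "claw": 0.3},
    {"delta_pos": [0, 1, 0], "turn": 0, "claw": 0.3},
  ],
)

```text
time_s: 5.9
tcp_pos: [0.5222, -0.1488, 0.0877]
ee_rot: [[-1.0, -0.007, 0.0], [-0.007, 1.0, -0.0], [-0.0, -0.0, -1.0]]
wrist_force: [-0.3, -1.7, 1.8]
gripper_width: 0.3
gripper_force: 0.7
```

drive_tool(
  moves=[
    {"delta_pos": [0, 1.5, 0], "turn": 0, "claw": 0.3},
    {"delta_pos": [0, 1, 0], "turn": 0, "claw": 0.3},
  ],
)

```text
time_s: 6.15
tcp_pos: [0.5219, -0.1462, 0.0875]
ee_rot: [[-1.0, -0.007, -0.0], [-0.007, 1.0, -0.0], [0.0, -0.0, -1.0]]
wrist_force: [-1.0, -1.7, 1.0]
gripper_width: 0.298
gripper_force: 0.7
```

drive_tool(
  moves=[
    {"delta_pos": [0, 1.5, 0], "turn": 0, "claw": 0.3},
    {"delta_pos": [0, 1, 0], "turn": 0, "claw": 0.3},
  ],
)

```text
time_s: 6.4
tcp_pos: [0.5218, -0.1444, 0.0875]
ee_rot: [[-1.0, -0.007, -0.001], [-0.007, 1.0, -0.001], [0.001, -0.001, -1.0]]
wrist_force: [-0.5, -8.7, -1.2]
gripper_width: 0.299
gripper_force: 4.1
```

drive_tool(
  moves=[
    {"delta_pos": [0, 1.5, 0], "turn": 0, "claw": 0.3},
    {"delta_pos": [0, 0, 0], "turn": 0, "claw": 0.3},
  ],
)

```text
time_s: 6.65
tcp_pos: [0.5218, -0.1443, 0.0875]
ee_rot: [[-1.0, -0.007, -0.001], [-0.007, 1.0, -0.003], [0.001, -0.003, -1.0]]
wrist_force: [0.4, -12.2, -0.7]
gripper_width: 0.301
gripper_force: 5.7
```

The clamp has reached its stop: force rose to 12 N with no further motion. I'll back off, lift, and go to the lever.

drive_tool(
  moves=[
    {"delta_pos": [0, -7, 0], "turn": 0, "claw": 0.3},
    {"delta_pos": [0, 0, 0], "turn": 0, "claw": 0.5},
    {"delta_pos": [0, 0, -30], "turn": 0, "claw": 0.5},
    {"delta_pos": [0, 0, -40], "turn": 0, "claw": 0.5},
    {"delta_pos": [0, 0, -40], "turn": 0, "claw": 0.5},
    {"delta_pos": [0, 0, -40], "turn": 0, "claw": 1},
    {"delta_pos": [4, 50, 0], "turn": 0, "claw": 1},
    {"delta_pos": [4, 50, 0], "turn": 0, "claw": 1},
    {"delta_pos": [4, 50, 0], "turn": 0, "claw": 1},
    {"delta_pos": [4, 50, 0], "turn": 0, "claw": 1},
    {"delta_pos": [4, 50, 0], "turn": 0, "claw": 1},
    {"delta_pos": [4, 50, 0], "turn": 0, "claw": 1},
  ],
)

```text
time_s: 8.15
tcp_pos: [0.4954, 0.1529, 0.2376]
ee_rot: [[-1.0, -0.007, 0.0], [-0.007, 1.0, 0.001], [-0.0, 0.001, -1.0]]
wrist_force: [0.3, -0.1, 0.1]
gripper_width: 0.997
gripper_force: 0.0
```

drive_tool(
  moves=[
    {"delta_pos": [4, 50, 0], "turn": 0, "claw": 1},
    {"delta_pos": [4, 50, 0], "turn": 0, "claw": 1},
    {"delta_pos": [0, 0, 0], "turn": -0.176, "claw": 1},
    {"delta_pos": [0, 0, 0], "turn": -0.176, "claw": 1},
    {"delta_pos": [0, 0, 0], "turn": -0.176, "claw": 1},
    {"delta_pos": [0, 0, 0], "turn": -0.176, "claw": 1},
    {"delta_pos": [0, 0, 0], "turn": -0.176, "claw": 1},
    {"delta_pos": [0, 0, 0], "turn": -0.176, "claw": 1},
    {"delta_pos": [0, 0, 0], "turn": -0.176, "claw": 1},
    {"delta_pos": [0, 0, 0], "turn": -0.176, "claw": 1},
    {"delta_pos": [0, 0, 0], "turn": -0.176, "claw": 1},
    {"delta_pos": [0, 0, 0], "turn": -0.176, "claw": 1},
  ],
)

```text
time_s: 9.65
tcp_pos: [0.487, 0.2512, 0.2374]
ee_rot: [[0.201, -0.98, -0.001], [-0.98, -0.201, 0.001], [-0.001, 0.0, -1.0]]
wrist_force: [0.1, 0.4, -0.7]
gripper_width: 1.001
gripper_force: 0.0
```

```bash
python3 -c "
from h import *
rel([.479,.346,.009],-79.3)
c=cap('top'); save(c,'t2.png')
from h import *
s=c['color'][120:260,180:480]; cv2.imwrite('pics/t2z.png',cv2.resize(s,None,fx=2.6,fy=2.6)[...,::-1])"
```

```text
t 9.65 tcp [0.487  0.2512 0.2374] yaw -78.41 tool shift mm [-94.4 -11.4 228.4]
turn 0.016
F [ 0.1  0.4 -0.7] w 1.001 0.0 j [ 44.2  13.9  -9.1  -0.  -67.  -32.6]
```

View pics/t2z.png

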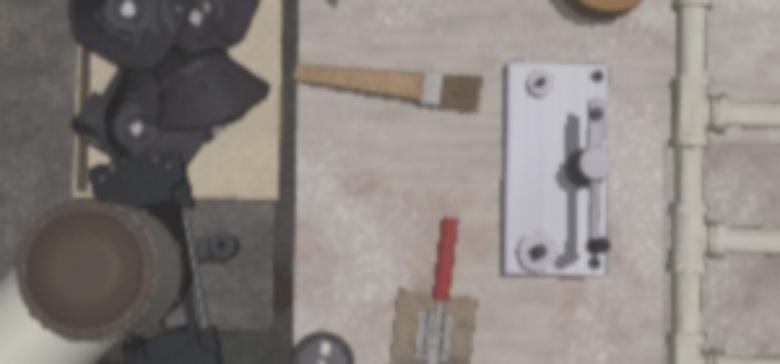

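The clamp is open, with its arm and handle parallel to the seat line and the grip near (598,245) in the crop. Now lowering onto the lever's bar, offset toward the robot to keep clear of the wheel box.

drive_tool(
  moves=[
    {"delta_pos": [-47, -6, 0], "turn": 0.016, "claw": 1},
    {"delta_pos": [-47, -6, 0], "turn": 0, "claw": 1},
    {"delta_pos": [0, 0, 45], "turn": 0, "claw": 1},
    {"delta_pos": [0, 0, 45], "turn": 0, "claw": 1},
    {"delta_pos": [0, 0, 45], "turn": 0, "claw": 1},
    {"delta_pos": [0, 0, 0], "turn": 0, "claw": 1},
  ],
)

```text
time_s: 10.45
tcp_pos: [0.4794, 0.3435, 0.099]
ee_rot: [[0.177, -0.984, -0.006], [-0.984, -0.177, -0.006], [0.005, 0.007, -1.0]]
wrist_force: [0.0, -0.4, 0.2]
gripper_width: 0.999
gripper_force: 0.0
```

```bash
python3 -c "
from h import *
rel([.479,.346,.010],-79.3)
c=cap('scene'); s=c['color'][60:220,200:360]; cv2.imwrite('pics/g2.png',cv2.resize(s,None,fx=3.7,fy=3.7)[...,::-1])"
```

```text
t 10.45 tcp [0.4794 0.3435 0.099 ] yaw -79.8 tool shift mm [-3.  -0.7 89. ]
turn -0.009
F [ 0.  -0.4  0.2] w 0.999 0.0 j [ 51.3  25.4 -13.5  -0.1 -51.6 -41.1]
```

View pics/g2.png

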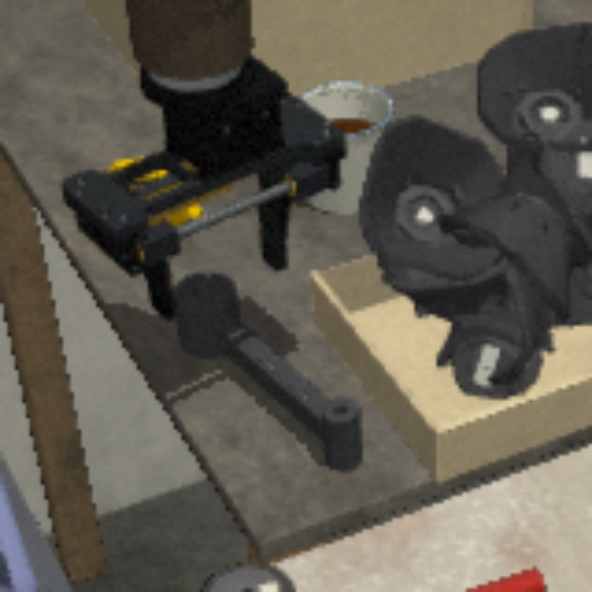

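The lever lies clear between the fingers, and the gripper body clears the wheels and the box. Descending and closing.

drive_tool(
  moves=[
    {"delta_pos": [-3, 0, 30], "turn": -0.009, "claw": 1},
    {"delta_pos": [0, 0, 25], "turn": 0, "claw": 1},
    {"delta_pos": [0, 0, 18], "turn": 0, "claw": 1},
    {"delta_pos": [0, 0, 10], "turn": 0, "claw": 1},
    {"delta_pos": [0, 0, 6], "turn": 0, "claw": 1},
    {"delta_pos": [0, 0, 0], "turn": 0, "claw": 1},
  ],
)

```text
time_s: 11.25
tcp_pos: [0.4815, 0.3486, 0.0143]
ee_rot: [[0.188, -0.982, 0.001], [-0.982, -0.188, 0.001], [-0.001, -0.001, -1.0]]
wrist_force: [1.0, -0.2, 0.1]
gripper_width: 0.999
gripper_force: 0.0
```

drive_tool(
  moves=[
    {"delta_pos": [0, 0, 0], "turn": 0, "claw": 0.7},
    {"delta_pos": [0, 0, 0], "turn": 0, "claw": 0.5},
    {"delta_pos": [0, 0, 0], "turn": 0, "claw": 0.4},
    {"delta_pos": [0, 0, 0], "turn": 0, "claw": 0.3},
    {"delta_pos": [0, 0, 0], "turn": 0, "claw": 0.25},
    {"delta_pos": [0, 0, 0], "turn": 0, "claw": 0},
    {"delta_pos": [0, 0, 0], "turn": 0, "claw": 0},
    {"delta_pos": [0, 0, 0], "turn": 0, "claw": 0},
    {"delta_pos": [0, 0, 0], "turn": 0, "claw": 0},
    {"delta_pos": [0, 0, 0], "turn": 0, "claw": 0},
  ],
)

```text
time_s: 12.5
tcp_pos: [0.4813, 0.3484, 0.0137]
ee_rot: [[0.188, -0.982, 0.0], [-0.982, -0.188, 0.0], [-0.0, -0.001, -1.0]]
wrist_force: [2.2, 0.2, 0.3]
gripper_width: 0.228
gripper_force: 30.0
```

drive_tool(
  moves=[
    {"delta_pos": [0, 0, 0], "turn": 0, "claw": 0.32},
    {"delta_pos": [0, 0, 4], "turn": 0, "claw": 0.32},
    {"delta_pos": [0, 0, 3], "turn": 0, "claw": 0.32},
    {"delta_pos": [0, 0, 0], "turn": 0, "claw": 0.32},
  ],
)

```text
time_s: 13.0
tcp_pos: [0.4807, 0.3478, 0.006]
ee_rot: [[0.188, -0.982, -0.001], [-0.982, -0.188, -0.001], [0.001, 0.001, -1.0]]
wrist_force: [-0.5, -0.4, -0.2]
gripper_width: 0.32
gripper_force: 0.0
```

```bash
cat >> h.py <<'E'
def ends(z0,z1,ex,bx):
    "eye/boss top-face circle centres in tool frame, from points between world heights z0,z1"
    s=monitor.sense()
    for n in('top','scene'):
        W=cloud(cap(n)).reshape(-1,3); W=W[(W[:,2]>z0)&(W[:,2]<z1)]; L=(W-s['tcp_pos'])@s['ee_rot']*1000
        for nm,x,r in(('eye',ex,20),('boss',bx,32)):
            q=L[np.hypot(L[:,0]-x,L[:,1])<r]
            if len(q)>10: print(n,nm,len(q),'circle',np.round(cv2.minEnclosingCircle(q[:,:2].astype(np.float32)),1) if 0 else cv2.minEnclosingCircle(q[:,:2].astype(np.float32)),'mean',q.mean(0).round(1))
E
python3 -c "
from h import *
rel([.4813,.3484,.007],-79.3); ends(.043,.058,125,-55)"
```

```text
t 13.0 tcp [0.4807 0.3478 0.006 ] yaw -79.18 tool shift mm [-0.5 -0.7 -1. ]
turn 0.002
F [-0.5 -0.4 -0.2] w 0.32 0.0 j [ 51.5  32.4 -18.   -0.  -39.7 -40.7]
top eye 72 circle ((121.83503723144531, 3.0033316612243652), 15.418050765991211) mean [123.5   2.6 -41.6]
scene eye 71 circle ((123.6932373046875, -0.5684419870376587), 14.750226974487305) mean [124.    0.5 -42.5]
```

drive_tool(
  moves=[
    {"delta_pos": [0, 0, 0], "turn": 0, "claw": 0},
    {"delta_pos": [0, 0, 0], "turn": 0, "claw": 0},
    {"delta_pos": [0, 0, 0], "turn": 0, "claw": 0},
    {"delta_pos": [0, 0, -5], "turn": 0, "claw": 0},
    {"delta_pos": [0, 0, -15], "turn": 0, "claw": 0},
    {"delta_pos": [0, 0, -30], "turn": 0, "claw": 0},
    {"delta_pos": [0, 0, -35], "turn": 0, "claw": 0},
    {"delta_pos": [0, 0, -35], "turn": 0, "claw": 0},
    {"delta_pos": [0, 0, -35], "turn": 0, "claw": 0},
    {"delta_pos": [0, 0, -35], "turn": 0, "claw": 0},
    {"delta_pos": [0, 0, -30], "turn": 0, "claw": 0},
    {"delta_pos": [0, 0, 0], "turn": 0, "claw": 0},
  ],
)

```text
time_s: 14.6
tcp_pos: [0.4819, 0.349, 0.2298]
ee_rot: [[0.188, -0.982, 0.004], [-0.982, -0.188, 0.005], [-0.004, -0.005, -1.0]]
wrist_force: [-0.4, 0.8, -4.3]
gripper_width: 0.226
gripper_force: 30.0
```

```bash
python3 -c "
from h import *
s=rel([.572,-.1025,.25],-0.6); z=s['tcp_pos'][2]-.006; print(s['moment'].round(2)); ends(z+.038,z+.062,124,-56)"
```

```text
t 14.6 tcp [0.4819 0.349  0.2298] yaw -79.17 tool shift mm [460.3  -3.7 -22.1]
turn -1.371
F [-0.4  0.8 -4.3] w 0.226 29.999791039153934 j [ 51.5  18.6  -3.6   0.  -67.4 -40.7]
[ 0.11 -0.04  0.04]
top eye 111 circle ((122.09048461914062, 2.9344377517700195), 15.103041648864746) mean [123.8   2.7 -40.6]
scene eye 95 circle ((124.78589630126953, 0.8628517985343933), 14.942532539367676) mean [126.4   3.2 -39. ]
scene boss 17 circle ((-51.362457275390625, 24.116992950439453), 9.420414924621582) mean [-52.2  23.5 -38. ]
```

drive_tool(
  moves=[
    {"delta_pos": [15, 0, -10], "turn": 0, "claw": 0},
    {"delta_pos": [30, 0, -10], "turn": 0, "claw": 0},
    {"delta_pos": [40, 0, 0], "turn": 0, "claw": 0},
    {"delta_pos": [45, 0, 0], "turn": 0, "claw": 0},
    {"delta_pos": [45, 0, 0], "turn": 0, "claw": 0},
    {"delta_pos": [45, 0, 0], "turn": 0, "claw": 0},
    {"delta_pos": [45, 0, 0], "turn": 0, "claw": 0},
    {"delta_pos": [45, 0, 0], "turn": 0, "claw": 0},
    {"delta_pos": [45, 0, 0], "turn": 0, "claw": 0},
    {"delta_pos": [45, 0, 0], "turn": 0, "claw": 0},
    {"delta_pos": [40, 0, 0], "turn": 0, "claw": 0},
    {"delta_pos": [20, 0, 0], "turn": 0, "claw": 0},
  ],
)

```text
time_s: 16.2
tcp_pos: [0.5667, -0.1062, 0.2456]
ee_rot: [[0.185, -0.983, -0.002], [-0.983, -0.185, -0.0], [-0.0, 0.002, -1.0]]
wrist_force: [-0.0, 0.2, -3.9]
gripper_width: 0.229
gripper_force: 30.0
```

drive_tool(
  moves=[
    {"delta_pos": [0, 0, 0], "turn": -0.06, "claw": 0},
    {"delta_pos": [0, 0, 0], "turn": -0.12, "claw": 0},
    {"delta_pos": [0, 0, 0], "turn": -0.15, "claw": 0},
    {"delta_pos": [0, 0, 0], "turn": -0.15, "claw": 0},
    {"delta_pos": [0, 0, 0], "turn": -0.15, "claw": 0},
    {"delta_pos": [0, 0, 0], "turn": -0.15, "claw": 0},
    {"delta_pos": [0, 0, 0], "turn": -0.15, "claw": 0},
    {"delta_pos": [0, 0, 0], "turn": -0.15, "claw": 0},
    {"delta_pos": [0, 0, 0], "turn": -0.15, "claw": 0},
    {"delta_pos": [0, 0, 0], "turn": -0.1, "claw": 0},
    {"delta_pos": [0, 0, 0], "turn": -0.04, "claw": 0},
    {"delta_pos": [0, 0, 0], "turn": 0, "claw": 0},
  ],
)

```text
time_s: 17.7
tcp_pos: [0.567, -0.1036, 0.2461]
ee_rot: [[1.0, -0.012, -0.001], [-0.012, -1.0, 0.0], [-0.001, -0.0, -1.0]]
wrist_force: [-0.6, -0.6, -4.9]
gripper_width: 0.225
gripper_force: 30.0
```

```bash
python3 -c "
from h import *
s=rel([.5735,-.1026,.132],-0.6); z=s['tcp_pos'][2]-.006; ends(z+.038,z+.062,124,-56)"
```

```text
t 17.7 tcp [ 0.567  -0.1036  0.2461] yaw -0.69 tool shift mm [  6.6  -1.1 114.1]
turn -0.002
F [-0.6 -0.6 -4.9] w 0.225 29.999570287764072 j [  5.7  16.5  -4.4  -0.  -69.3  83.6]
top eye 118 circle ((119.90516662597656, -0.13876186311244965), 14.030350685119629) mean [ 1.198e+02  1.000e-01 -4.070e+01]
top boss 363 circle ((-59.24013137817383, 0.9020087122917175), 24.962182998657227) mean [-59.4   0.3 -41.2]
scene eye 148 circle ((120.58560943603516, -0.6888353228569031), 15.596746444702148) mean [119.7   2.8 -40.6]
scene boss 452 circle ((-56.63686752319336, 0.5764431953430176), 26.535993576049805) mean [-59.6   3.6 -41.4]
```

drive_tool(
  moves=[
    {"delta_pos": [8, -1, 0], "turn": 0, "claw": 0},
    {"delta_pos": [0, 0, 20], "turn": 0, "claw": 0},
    {"delta_pos": [0, 0, 30], "turn": 0, "claw": 0},
    {"delta_pos": [0, 0, 30], "turn": 0, "claw": 0},
    {"delta_pos": [0, 0, 20], "turn": 0, "claw": 0},
    {"delta_pos": [0, 0, 12], "turn": 0, "claw": 0},
    {"delta_pos": [0, 0, 0], "turn": 0, "claw": 0},
    {"delta_pos": [0, 0, 0], "turn": 0, "claw": 0},
  ],
)

```text
time_s: 18.8
tcp_pos: [0.5765, -0.1028, 0.1356]
ee_rot: [[1.0, -0.012, 0.002], [-0.012, -1.0, -0.0], [0.002, 0.0, -1.0]]
wrist_force: [0.0, 0.3, -3.8]
gripper_width: 0.228
gripper_force: 30.0
```

```bash
python3 - <<'E'
from h import *
s=rel([.5755,-.1026,.132],-0.6); z=s['tcp_pos'][2]-.006
f=lambda q:(np.round(cv2.minEnclosingCircle(q[:,:2].astype(np.float32))[0],4),round(cv2.minEnclosingCircle(q[:,:2].astype(np.float32))[1],4),'mean',q.mean(0).round(4),len(q))
for n in('top','scene'):
    W0=cloud(dict(np.load(n+'0.npz'))).reshape(-1,3); W=cloud(cap(n)).reshape(-1,3)
    for nm,p,r in(('thick/boss',(.517,-.102),.023),('thin/eye',(.6957,-.1035),.018)):
        q=W0[(W0[:,2]>.0215)&(W0[:,2]<.034)&(np.hypot(*(W0[:,:2]-p).T)<r)]
        l=W[(W[:,2]>z+.040)&(W[:,2]<z+.060)&(np.hypot(*(W[:,:2]-p).T)<r+.012)]
        print(n,nm,'seat',*f(q),'| lever',*f(l))
c=cap('scene'); cv2.imwrite('pics/f1.png',cv2.resize(c['color'][130:310,310:490],None,fx=3.3,fy=3.3)[...,::-1])
E
```

```text
t 18.8 tcp [ 0.5765 -0.1028  0.1356] yaw -0.66 tool shift mm [-1.  -0.2  3.6]
turn -0.001
F [ 0.   0.3 -3.8] w 0.228 29.99993819743395 j [  5.7  22.5 -12.3   0.  -55.1  83.6]
top thick/boss seat [ 0.5168 -0.1008] 0.0206 mean [ 0.5164 -0.1003  0.025 ] 134 | lever [ 0.5169 -0.1029] 0.0248 mean [ 0.5169 -0.1023  0.1771] 294
top thin/eye seat [ 0.6959 -0.1055] 0.0161 mean [ 0.6964 -0.1029  0.025 ] 65 | lever [ 0.69   -0.1035] 0.021 mean [ 0.696  -0.1041  0.1767] 94
scene thick/boss seat [ 0.5175 -0.1009] 0.0218 mean [ 0.5162 -0.1035  0.0261] 181 | lever [ 0.5183 -0.1025] 0.0258 mean [ 0.5168 -0.1048  0.1777] 377
scene thin/eye seat [ 0.6966 -0.1028] 0.0147 mean [ 0.6961 -0.1043  0.0263] 81 | lever [ 0.6969 -0.1035] 0.0156 mean [ 0.6965 -0.1062  0.1772] 123
```

View pics/f1.png

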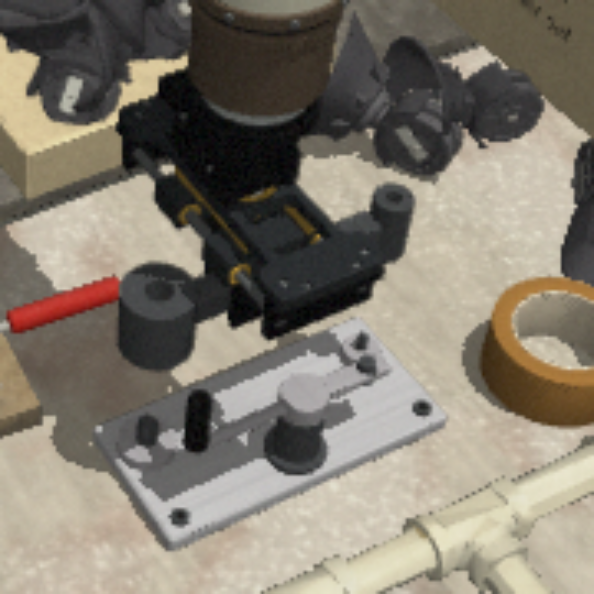

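The picture shows the lever level over the jig, boss above the thick pin end, with the clamp still open. It sits about 1.7 mm off in y, so I'll correct that and let it settle.

drive_tool(
  moves=[
    {"delta_pos": [-0.4, -1.7, 0], "turn": 0, "claw": 0},
    {"delta_pos": [0, 0, 0], "turn": 0, "claw": 0},
    {"delta_pos": [0, 0, 0], "turn": 0, "claw": 0},
    {"delta_pos": [0, 0, 0], "turn": 0, "claw": 0},
  ],
)

```text
time_s: 19.45
tcp_pos: [0.5752, -0.1011, 0.1345]
ee_rot: [[1.0, -0.012, -0.0], [-0.012, -1.0, -0.0], [-0.0, 0.0, -1.0]]
wrist_force: [-0.4, 0.2, -4.2]
gripper_width: 0.229
gripper_force: 30.0
```

```bash
python3 -c "
from h import *
rel([.5761,-.1011,.1356],-0.6)
print(ticket.finish_job())"
```

```text
t 19.45 tcp [ 0.5752 -0.1011  0.1345] yaw -0.68 tool shift mm [ 0.9  0.  -1.1]
turn -0.001
F [-0.4  0.2 -4.2] w 0.229 29.999821661040187 j [  5.9  22.5 -12.5   0.  -55.1  83.4]
the job is handed in; nothing more can be done
None
```

I handed the job in at 19.5 s: the clamp is at its open stop, and the lever is held level about 10 cm above the seats, with boss and eye over their pins to within about 2 mm by the cameras.

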